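# Run the track lamp to the window end and hold it up at its second stop

## Task

Take the small counter lamp by the block grip on top of its mast and, with the mast still fully down, slide it slowly (about 5 cm a second) along its track until it rests against the tall rubber bumper. Then, keeping the round button on the side of the grip squeezed in so that the lock pin stays free, pull the mast up past its first stop all the way to the second stop. Finish while still holding it there, button squeezed, your grip alone keeping it up while I tighten the collar; leave everything else on the counter where it stands.

Things in the scene. Friction and masses are not known exactly. Their poses are not given: they have to be found in the camera images.
- lamp_stand: aluminium lamp track screwed down, 80 x 380 mm, rails 18 mm high; origin under its centre, z up, y along the track towards the end with the tall black rubber bumper (60 mm high; the other end has a low cap). The carriage on it (66 x 90 mm, 30 mm high) bears an upright outer tube, 36 mm across, 140 mm high; the inner tube slides up out of it
- lamp_grip (a point): centre of the black block grip on top of the mast, 166 mm above the counter with the mast down; 34 mm (x) by 36 mm (y, along the track) by 44 mm high, axes as the track's; free to grasp from above with the fingers closing along y. The mast does not turn, weighs 0.25 to 0.5 kg and sinks if let go with the button in (friction about 1 N)
- lamp_head (a point): centre of the round aluminium lamp head, 68 mm across and 20 mm high, 98 mm from the grip on its +x side, joined to it by a 10 mm bar 10 mm below the grip's centre; moves with the grip
- lamp_button_face (a point): outer face of the round steel button (18 mm across) on the grip's +y side at the height of its centre; released it stands out 6 mm, so grip and button measure 42 mm along y. Pressed straight in (towards -y) until flush: one finger closing on it while the other bears on the opposite flat side of the block squeezes it in
- lamp_carriage (a joint): carriage along the track in m: grows towards the tall bumper, 0 at the low end, 0.200 against the bumper; slides with about 2.5 N of friction
- lamp_mast (a joint): mast height in m: 0 fully down, first stop 0.045, second stop (the hard end of its travel) 0.090. With the button out, a lock pin sits in a hole at 0, 0.045 or 0.090 and blocks the mast; between the stops it drags on the tube and snaps into the next hole
- lamp_button (a joint): button in m: 0 out, 0.006 fully in (flush); the spring takes 3.6 N to start and 7.2 N fully in, the lock is free from about 0.004. A grip of 15 to 30 N keeps it in and carries the mast
- vase: frosted glass vase, open, 190 mm high, 88 mm across at its widest; origin under its centre; leave it alone
- spatula: red silicone spatula lying flat, 260 mm long, behind the lamp track (robot side); origin about its middle, x along it; leave it alone
- cups: nested steel measuring cups, 80 mm across, 52 mm high, flat handles reaching 64 mm beyond the rim; origin under the centre of the cups; leave it alone
- dispenser: white plastic soap dispenser with press pump, 68 mm across, 166 mm high; origin under its centre; leave it alone
- tumbler: clear tumbler, 68 mm across, 90 mm high; origin under its centre; leave it alone
- mug: white mug, 80 mm across, 90 mm high; origin under its centre; leave it alone
- jar: glass jar with steel lid, 72 mm across, 100 mm high; origin under its centre; leave it alone

How it is judged:
On the way, in this order (a step that is already met when the one before it is completed fails the run):
1. the carriage is against the bumper with the mast still down (value of joint lamp_carriage above 0.192 m and value of joint lamp_mast below 0.01 m), for 0.2 s.
2. the mast is pulled up to its second stop (value of joint lamp_mast above 0.084 m and value of joint lamp_carriage above 0.192 m), for 0.2 s.
At the end, for the whole second after the job is handed in: The mast is within 6 mm of its second stop, the carriage within 8 mm of the bumper, the fingers hold the grip with more than 3 N and the button is squeezed in at least 4 mm, so that the lock pin carries nothing (all of step 2 and value of joint lamp_button above 0.004 m and contact force between the fingers and lamp_stand above 3 N); the arm keeps its last pose, push and grip.
It fails at once if the carriage is slid faster than 0.2 m/s (velocity of joint lamp_carriage above 0.2 m/s or velocity of joint lamp_carriage below -0.2 m/s).
It fails at once if the mast is raised while the carriage is away from the bumper (value of joint lamp_mast above 0.015 m and value of joint lamp_carriage below 0.18 m).
It fails at once if a bystander is moved more than 25 mm (distance of any of vase, spatula, cups, dispenser, tumbler, mug, jar from where it was at the start of the episode above 0.025 m).
It also fails if it takes over 43 s, if anything falls off the work surface, if the arm or the gripper's body presses on something with over 40 N, if the wrist force passes 120 N, or if a joint passes its speed limit or range.

## Robot

A 6-joint arm with a two-finger parallel gripper is mounted at the origin on the work surface. World frame = base frame: x ahead of the robot, y to its left, z up, the work surface at z = 0. Lengths are in m, angles in rad, forces in N, time in s.
With the tool pointing down it reaches from about 0.425 to 0.95 m from the base axis. Payload 3.5 kg.
Tool frame: the origin (TCP) lies between the finger pads; the fingertips stand 17 mm ahead of it and the grasp point (between the pads) lies 2 mm behind it (ctrl.tip_reach is the distance from the TCP to the fingertips, in m); z points along the fingers, y is the direction in which the jaws open and shut (so a half turn about z gives the same grasp; the last joint's range is limited). The gripper opens to 85 mm and grips with 20 to 120 N. Pads are 22 mm wide; open, the fingers measure 114 mm over their backs; the gripper's body (76 mm by 85 mm) begins 54 mm behind the grasp point. The pads swing forward as they close: fully open they stand 13 mm farther back than shut.
Start: joints at [1.195, 0.286, 1.577, -0, 1.279, -0.15], TCP at [0.151, 0.658, 0.248] pointing down, gripper open.
Joint ranges: [-2.77, 2.77], [-0.9, 2.22], [0.21, 2.48], [-1.53, 4.67], [0.24, 2.81], [-2.84, 2.84]. Speed limits (rad/s): [2.79, 2.79, 3.14, 3.14, 3.14, 3.14].

## Interface

Orientations are given as a unit quaternion [x, y, z, w].
In Python, from plant import monitor, imaging, workorder, ctrl gives the robot as it stands.
- The arm moves only by the tool send_rows, never from a script. Its argument "rows" is a list of rows, each a list of 4 numbers: the shift along the world's x, y, z normalised to -1 to 1, where 1 is 0.3 m, then the turn about the world's z normalised to -1 to 1, where 1 is 360 degrees. A call has 1 to 20 rows; each row is the pose to reach, as a shift and turn from the pose commanded when the call began, turning the shorter way round; what a row does not reach only later rows make up. A row lasts 1/8 s, in which the tool goes at most 62.5 mm and 10.7 degrees, less where a joint would pass 70% of its speed; a pose out of reach is approached as far as the arm can. A call with a number of a shift or a turn outside -1 to 1 is refused whole. A call with a gripper value outside its range is refused whole. "jaw" is the closure, from 0 (fully open) to 1 (shut), set as the call begins (left out, the last holds). The fingers move at their own pace and stop on an object; "newtons" is the grip in N (left out, the last holds). Time passes only in rows, so rows that repeat a pose let the fingers close. It gives the time, the measured TCP pose, the force and the opening at its end, in the units of the state.
- monitor.get_state(): the state, without advancing time (a new reading comes with each control period).
- imaging.read_camera(name): name is "scene" or "top" or "wrist"; returns the picture (480x640x3 uint8, red, green, blue); there is no depth.
- imaging.calibration(name): a dict with "intrinsics" (3x3 intrinsics, pixels), "dist_coeffs" ([k1, k2, p1, p2, k3] as OpenCV has them; the pictures are not rectified), "cam_to_world" (4x4, takes a point from camera to world coordinates). Camera axes: x right, y up, looking along -z (the intrinsics and any distortion apply to the point x, -y, -z); pixel columns grow to the right and rows downward; lengths in m; the calibration is good to about 2 mm. A picture is of the moment at which its call begins: read the wrist's pose just before it. calibration takes no time and is no camera call; for the wrist camera it gives the pose at the moment of the call.
- workorder.sign_off(): hands the job in, once; it reports no verdict.
The state is a dict: "time": time; "qpos": joint angles; "dq": joint speeds; "joint_efforts": joint torques, N m; "eef_pos": TCP position; "tcp_rot": TCP orientation; "contact_force": force on the tool from outside, world axes, zero at the start; "wrist_torque": the same for the moment, N m; "opening": opening from 0.0 (shut) to 1.0 (fully open).
Only numpy, scipy, OpenCV 4.12 (cv2) and the standard library are available. Lean on these libraries where they do the work, as an engineer would, in place of code of your own. Each camera call takes 0.05 s, during which the arm holds its last target.

## Working session

There is one attempt and no reset: what is moved stays moved. The work goes in short steps, Python scripts to look and compute and a tool call to move; the robot and the scene stay as the last step left them, time stands still between calls to the robot, and variables do not carry over. Pictures are saved under pics/ and viewed, and the job is handed in when it is done.

Besides the shell and the picture viewer there is one more tool, called after "Emit:" as name([rows], argument=value, ...), one row to a line, values as JSON. send_rows: Moves the arm, as the interface text tells. Scaled input: -1 to 1 covers 0.3 m each way for a shift and 360 degrees each way for a turn. Its arguments: {"type":"object","properties":{"rows":{"type":"array"},"jaw":{"type":"number"},"newtons":{"type":"number"}},"required":["rows"]}

```bash
mkdir -p pics; ls; python3 - <<'E'
from plant import monitor, imaging, workorder, ctrl
import cv2
s=monitor.get_state()
for k,v in s.items(): print(k,v)
for n in ("scene","top","wrist"):
    c=imaging.calibration(n)
    print(n,c)
    im=imaging.read_camera(n)
    cv2.imwrite(f"pics/{n}0.png",im[:,:,::-1])
print(ctrl.tip_reach)
E
```

```text
pics
time 0.0
qpos [ 1.19498742e+00  2.87199299e-01  1.57817737e+00  3.01952771e-05
  1.27860631e+00 -1.49998049e-01]
dq [-0.00139514 -0.00170248  0.00094598  0.00212807  0.00078182  0.00032831]
joint_efforts [-4.43074960e-04 -4.05986488e+01 -2.92624050e+01 -1.26253180e-04
  5.83169516e-03  2.80948065e-06]
eef_pos [0.15086421 0.65729093 0.24692451]
tcp_rot [ 1.12669960e-01  9.93631748e-01 -1.15033875e-03 -3.24560797e-04]
contact_force [-0.08603698 -0.5509786  -0.51154731]
wrist_torque [ 0.00903367 -0.05078717 -0.00023673]
opening 1.001849270540329
scene {'intrinsics': array([[620.61356362,   0.        , 325.03922564],
       [  0.        , 620.61356362, 245.35785565],
       [  0.        ,   0.        ,   1.        ]]), 'dist_coeffs': array([0.03833466, 0.        , 0.        , 0.        , 0.        ]), 'cam_to_world': array([[ 0.13458733, -0.63188258,  0.76328937,  1.65538544],
       [ 0.99089822,  0.08377064, -0.10537175, -0.25377402],
       [ 0.00264133,  0.77052378,  0.63740579,  1.0149773 ],
       [ 0.        ,  0.        ,  0.        ,  1.        ]])}
top {'intrinsics': array
[... 333 characters left out ...]
64,  0.05505519, -0.01179528, -0.10895253],
       [ 0.00127663,  0.23157223,  0.97281687,  1.22556835],
       [ 0.        ,  0.        ,  0.        ,  1.        ]])}
wrist {'intrinsics': array([[378.37945926,   0.        , 320.0754458 ],
       [  0.        , 378.37945926, 240.63974817],
       [  0.        ,   0.        ,   1.        ]]), 'dist_coeffs': array([-0.05846546,  0.        ,  0.        ,  0.        ,  0.        ]), 'cam_to_world': array([[ 0.22327694, -0.93371407, -0.27986683,  0.07959   ],
       [ 0.97475259,  0.21322977,  0.06626056,  0.67359111],
       [-0.00219248, -0.28759537,  0.95774949,  0.37307686],
       [ 0.        ,  0.        ,  0.        ,  1.        ]])}
0.017
```

View pics/scene0.png

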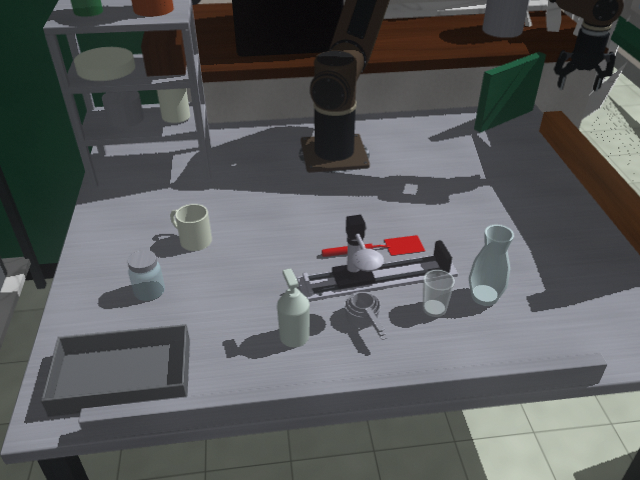

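View pics/top0.png

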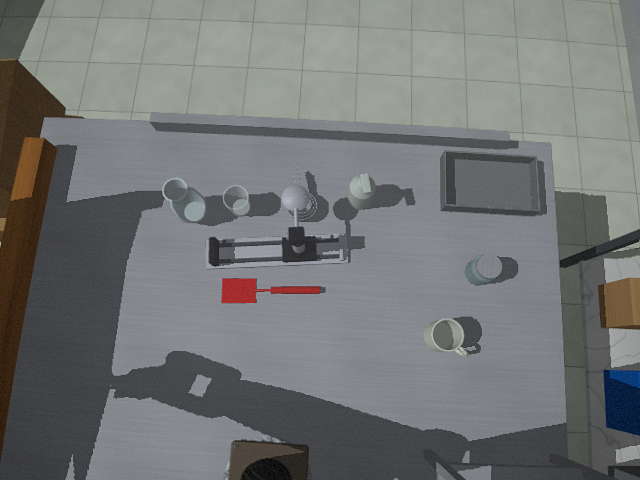

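View pics/wrist0.png

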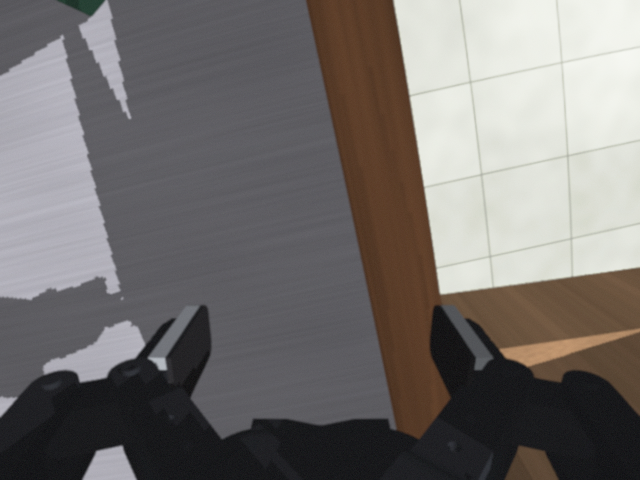

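The scene view shows the track with its tall bumper at right (about 443,255), the grip at (355,225) and the head at (368,260). In the top view the bumper is at (213,251), the low end at (345,247), the grip at (296,236) and the head at (295,198). I'll enlarge both to get accurate pixels.

```bash
python3 - <<'E'
import cv2
a=cv2.imread("pics/top0.png")[170:310,190:380]; cv2.imwrite("pics/top0z.png",cv2.resize(a,None,fx=4,fy=4,interpolation=cv2.INTER_CUBIC))
a=cv2.imread("pics/scene0.png")[200:320,290:470]; cv2.imwrite("pics/scene0z.png",cv2.resize(a,None,fx=4.4,fy=4.4,interpolation=cv2.INTER_CUBIC))
E
```

```text
(no output)
```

View pics/top0z.png

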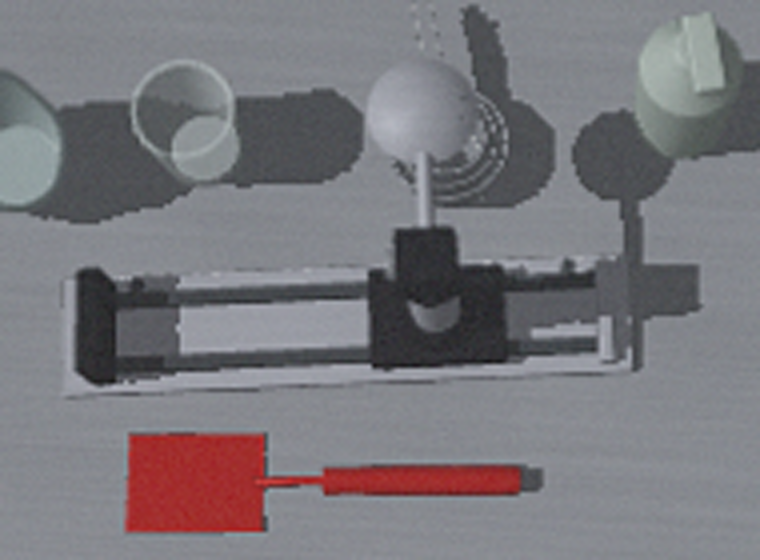

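View pics/scene0z.png

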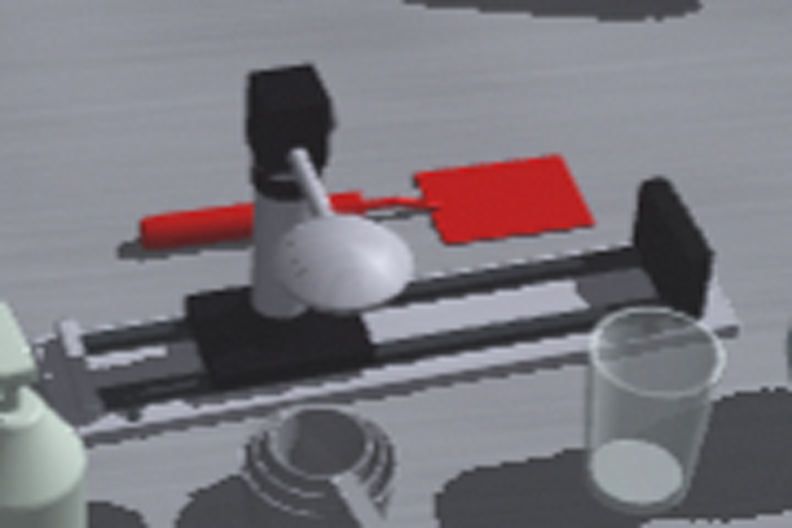

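```bash
cat > h.py <<'E'
import numpy as np, cv2, json
from plant import monitor, imaging, workorder, ctrl
def ray(c,uv):
    p=cv2.undistortPoints(np.array([[uv]],float),c["intrinsics"],c["dist_coeffs"])[0,0]
    T=c["cam_to_world"]; d=T[:3,:3]@np.array([p[0],-p[1],-1.0]); return T[:3,3],d
def atz(c,uv,z):
    o,d=ray(c,uv); return o+d*(z-o[2])/d[2]
def proj(c,P):
    P=np.atleast_2d(P); T=np.linalg.inv(c["cam_to_world"]); q=P@T[:3,:3].T+T[:3,3]; q=q*[1,-1,-1]
    return cv2.projectPoints(q,np.zeros(3),np.zeros(3),c["intrinsics"],c["dist_coeffs"])[0][:,0]
E
python3 - <<'E'
from h import *
t=imaging.calibration("top"); s=imaging.calibration("scene")
Z=lambda u,v:(190+(u+.5)/4-.5,170+(v+.5)/4-.5)
S=lambda u,v:(290+(u+.5)/4.4-.5,200+(v+.5)/4.4-.5)
for n,uv,z in [("LB",(66,396),.0),("LT",(64,280),.0),("RB",(632,372),.0),("gripTL",(396,229),.188),("gripTR",(456,229),.188),("head c",(421,110),.166),("barstart",(426,228),.156),("spat",(127,532),.004),("spatTip",(520,493),.01)]:
    print("top",n,atz(t,Z(*uv),z).round(4))
for n,uv,z in [("base R near",(740,326),.0),("gripTop bl",(250,72),.188),("br",(312,65),.188),("fr",(330,92),.188),("fl",(248,97),.188),("head c",(343,262),.166),("tumbler rim",(655,345),.09)]:
    print("scene",n,atz(s,S(*uv),z).round(4))
E
```

```text
top LB [0.5219 0.2069 0.    ]
top LT [0.6014 0.2172 0.    ]
top RB [ 0.5599 -0.1706  0.    ]
top gripTL [ 0.5999 -0.0216  0.188 ]
top gripTR [ 0.6019 -0.0562  0.188 ]
top head c [ 0.6802 -0.0294  0.166 ]
top barstart [ 0.61   -0.0367  0.156 ]
top spat [0.4335 0.1556 0.004 ]
top spatTip [ 0.4734 -0.1004  0.01  ]
scene base R near [0.5894 0.2192 0.    ]
scene gripTop bl [ 0.57   -0.0563  0.188 ]
scene br [ 0.5683 -0.0243  0.188 ]
scene fr [ 0.5917 -0.0194  0.188 ]
scene fl [ 0.5904 -0.0606  0.188 ]
scene head c [ 0.6953 -0.0314  0.166 ]
scene tumbler rim [0.6921 0.1311 0.09  ]
```

```bash
cat >> h.py <<'E'
def Rz(a): return np.array([[np.cos(a),-np.sin(a),0],[np.sin(a),np.cos(a),0],[0,0,1]])
def box(x0,x1,y0,y1,z0,z1): return np.array([[x,y,z] for z in(z0,z1) for x,y in((x0,y0),(x1,y0),(x1,y1),(x0,y1))])
ED=[(0,1),(1,2),(2,3),(3,0),(4,5),(5,6),(6,7),(7,4),(0,4),(1,5),(2,6),(3,7)]
def overlay(im,c,pts,k,off,col):
    q=(proj(c,pts)-off+.5)*k-.5
    for a,b in ED: cv2.line(im,tuple(int(v) for v in q[a].round()),tuple(int(v) for v in q[b].round()),col,1)
E
python3 - <<'E'
from h import *
from scipy.optimize import least_squares
t=imaging.calibration("top"); s=imaging.calibration("scene")
Z=lambda u,v:(190+(u+.5)/4-.5,170+(v+.5)/4-.5)
S=lambda u,v:(290+(u+.5)/4.4-.5,200+(v+.5)/4.4-.5)
# (cam, pixel, local xyz, on mast?)
O=[(t,Z(66,396),(-.04,.19,0),0),(t,Z(64,280),(.04,.19,0),0),(t,Z(632,372),(-.04,-.19,0),0),
(s,S(740,326),(.04,.19,0),0),
(t,Z(396,229),(.017,.018,.188),1),(t,Z(456,229),(.017,-.018,.188),1),
(s,S(250,72),(-.017,-.018,.188),1),(s,S(312,65),(-.017,.018,.188),1),(s,S(248,97),(.017,-.018,.188),1)]
def world(p,P,m): return Rz(p[2])@(np.array(P)+[0,p[3]*m,0])+[p[0],p[1],0]
f=lambda p:np.concatenate([(proj(c,world(p,P,m))[0]-uv) for c,uv,P,m in O])
r=least_squares(f,[.581,.022,.105,-.06],loss="soft_l1"); p=r.x
print(p.round(4)); print(r.fun.reshape(-1,2).round(2))
g=world(p,(0,0,.166),1); print("grip",g.round(4))
json.dump(list(p),open("fit.json","w"))
for n,c,off,k in(("top",t,(190,170),4),("scene",s,(290,200),4.4)):
    im=cv2.imread(f"pics/{n}0z.png")
    for b,m,col in((box(-.04,.04,-.19,.19,0,0),0,(0,255,0)),(box(-.017,.017,-.018,.018,.144,.188),1,(0,255,255)),(box(-.033,.033,-.045,.045,0,.03),1,(255,255,0)),(box(-.005,.005,-.009,.009,0.157,.175)+[0,.0235,0],1,(255,0,255))):
        overlay(im,c,np.array([world(p,q,m) for q in b]),k,off,col)
    cv2.imwrite(f"pics/{n}0f.png",im)
E
```

```text
[ 0.5786  0.0227  0.0973 -0.0634]
[[-0.47  0.56]
 [ 0.48  0.54]
 [-0.19  0.96]
 [-0.09  3.04]
 [-0.35 -0.01]
 [ 0.23 -0.63]
 [-1.66  0.01]
 [-0.11 -0.61]
 [ 2.76  3.47]]
grip [ 0.5847 -0.0404  0.166 ]
```

View pics/top0f.png

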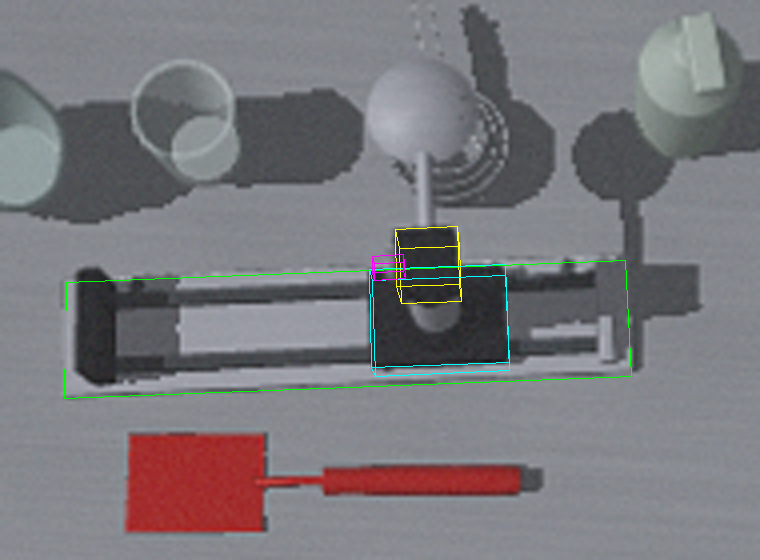

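View pics/scene0f.png

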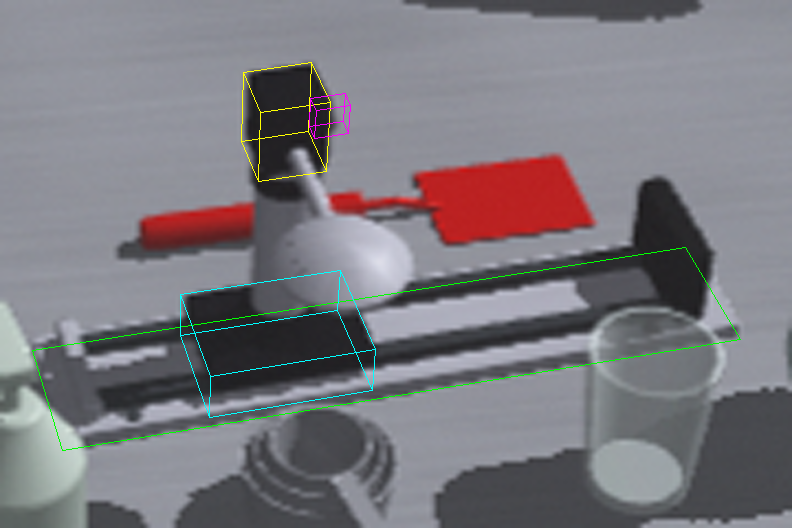

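```bash
python3 - <<'E'
from h import *
t=imaging.calibration("top"); s=imaging.calibration("scene")
for uv in [(480,129),(541,96),(478,80),(541,55)]: print(uv,atz(s,uv,0).round(3))
for uv in [(190,215),(174,185)]: print("vase top",atz(t,uv,0.0).round(3),atz(t,uv,0.19).round(3))
for uv in [(240,207),(236,193)]: print("tumb",atz(t,uv,0.0).round(3),atz(t,uv,0.09).round(3))
for uv in [(366,183),(360,195)]: print("disp",atz(t,uv,0.166).round(3),atz(t,uv,0.0).round(3))
E
```

```text
(480, 129) [-0.091  0.503  0.   ]
(541, 96) [-0.292  0.796  0.   ]
(478, 80) [-0.452  0.616  0.   ]
(541, 55) [-0.64  0.94  0.  ]
vase top [0.668 0.269 0.   ] [0.615 0.21  0.19 ]
vase top [0.753 0.325 0.   ] [0.687 0.258 0.19 ]
tumb [0.699 0.132 0.   ] [0.671 0.115 0.09 ]
tumb [0.739 0.148 0.   ] [0.709 0.129 0.09 ]
disp [ 0.726 -0.198  0.166] [ 0.789 -0.212  0.   ]
disp [ 0.694 -0.185  0.166] [ 0.752 -0.197  0.   ]
```

Emit:
send_rows([
  [0.1, -0.16, 0.03, 0.01],
  [0.22, -0.34, 0.06, 0.02],
  [0.34, -0.53, 0.09, 0.03],
  [0.46, -0.72, 0.1, 0.04],
  [0.56, -0.88, 0.1, 0.052],
  [0.6, -0.95, 0.1, 0.052],
], jaw=0, newtons=25)

```text
time: 0.9
eef_pos: [0.3321, 0.3705, 0.2782]
tcp_rot: [-0.049, 0.999, -0.0, 0.0]
contact_force: [-0.5, 0.2, -0.0]
opening: 1.002
```

Emit:
send_rows([
  [0.1, -0.16, 0.0, 0],
  [0.2, -0.34, 0.0, 0],
  [0.32, -0.53, 0, 0],
  [0.44, -0.72, 0, 0],
  [0.54, -0.88, 0, 0],
  [0.58, -0.95, 0, 0],
  [0.58, -0.95, 0, 0],
  [0.58, -0.95, 0, 0],
])

```text
time: 1.9
eef_pos: [0.5045, 0.0885, 0.278]
tcp_rot: [-0.051, 0.999, 0.0, -0.0]
contact_force: [-0.4, 0.2, 0.0]
opening: 1.002
```

Emit:
send_rows([
  [0.12, -0.2, 0, 0],
  [0.24, -0.38, 0, 0],
  [0.27, -0.43, 0, 0],
  [0.27, -0.43, 0, 0],
])

```text
time: 2.4
eef_pos: [0.5862, -0.0411, 0.2779]
tcp_rot: [-0.05, 0.999, 0.0, -0.0]
contact_force: [-0.3, 0.7, -0.2]
opening: 1.0
```

```bash
python3 - <<'E'
from h import *
s=monitor.get_state(); c=imaging.calibration("wrist"); im=imaging.read_camera("wrist")[:,:,::-1].copy()
print(s["eef_pos"],s["time"]); cv2.imwrite("pics/w1.png",im)
p=json.load(open("fit.json"))
np.savez("w1.npz",**c)
world=lambda P:Rz(p[2])@(np.array(P)+[0,p[3],0])+[p[0],p[1],0]
overlay(im,c,np.array([world(q) for q in box(-.017,.017,-.018,.018,.144,.188)]),1,(0,0),(0,255,255))
cv2.imwrite("pics/w1f.png",im)
E
```

```text
[ 0.58623083 -0.04109639  0.27793894] 2.4
```

View pics/w1f.png

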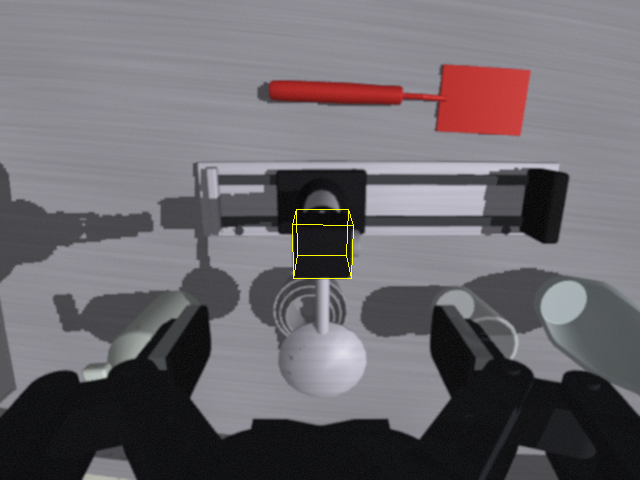

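The wrist view shows the grip's black block inside the predicted wireframe (about 299-354, 222-278), with the bar and head below it and the bumper at right. I'll zoom in to refine this.

```bash
python3 - <<'E'
import cv2
a=cv2.imread("pics/w1.png")[185:305,250:400]; a=cv2.convertScaleAbs(a,alpha=2,beta=20);cv2.imwrite("pics/w1z.png",cv2.resize(a,None,fx=5,fy=5,interpolation=cv2.INTER_CUBIC))
a=cv2.imread("pics/w1f.png")[185:305,250:400]; a=cv2.convertScaleAbs(a,alpha=2,beta=20);cv2.imwrite("pics/w1fz.png",cv2.resize(a,None,fx=5,fy=5,interpolation=cv2.INTER_CUBIC))
E
```

```text
(no output)
```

View pics/w1z.png

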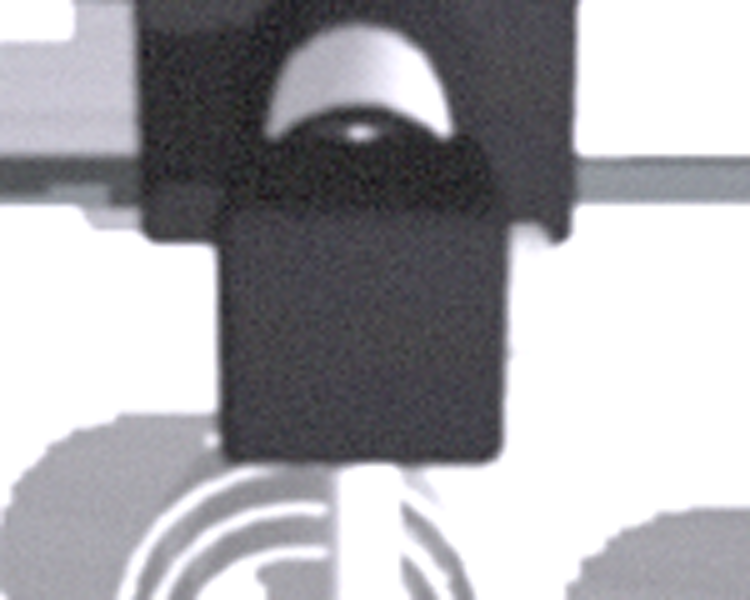

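View pics/w1fz.png

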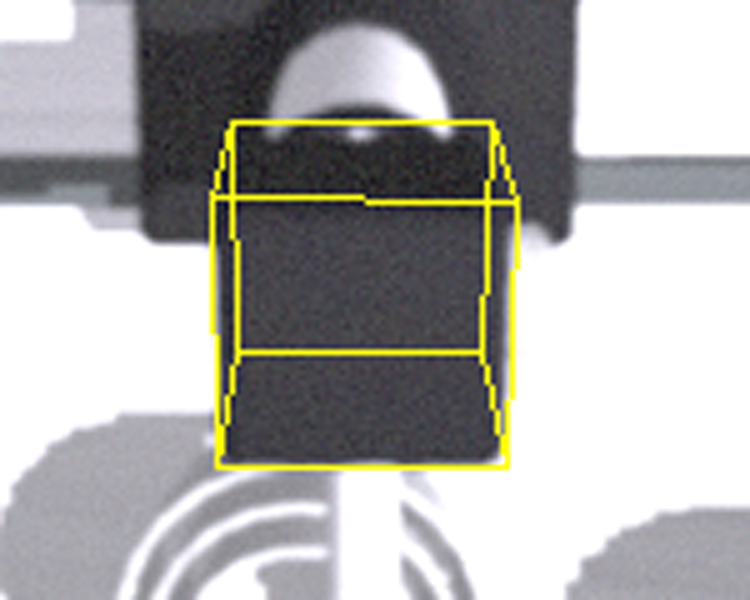

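Emit:
send_rows([
  [-0.004, 0.009, -0.05, 0],
  [-0.004, 0.009, -0.12, 0],
  [-0.004, 0.009, -0.2, 0],
  [-0.004, 0.009, -0.27, 0],
  [-0.004, 0.009, -0.33, 0],
  [-0.004, 0.009, -0.37, 0],
  [-0.004, 0.009, -0.383, 0],
  [-0.004, 0.009, -0.383, 0],
])

```text
time: 3.45
eef_pos: [0.5851, -0.0384, 0.1637]
tcp_rot: [-0.05, 0.999, -0.0, 0.0]
contact_force: [0.5, -0.1, -0.1]
opening: 0.999
```

Emit:
send_rows([
  [0, 0, 0, 0],
  [0, 0, 0, 0],
  [0, 0, 0, 0],
  [0, 0, 0, 0],
], jaw=0.4)

```text
time: 3.95
eef_pos: [0.5849, -0.0385, 0.1636]
tcp_rot: [-0.05, 0.999, -0.0, 0.0]
contact_force: [-0.3, 0.2, 0.6]
opening: 0.602
```

```bash
python3 - <<'E'
from h import *
s=monitor.get_state(); im=imaging.read_camera("wrist")[:,:,::-1].copy()
print(s["eef_pos"],s["time"],s["opening"],s["contact_force"]); cv2.imwrite("pics/w2.png",im)
a=imaging.read_camera("scene")[150:330,270:500,::-1]; a=cv2.convertScaleAbs(a,alpha=1.5,beta=15);cv2.imwrite("pics/s2z.png",cv2.resize(a,None,fx=3.3,fy=3.3,interpolation=cv2.INTER_CUBIC))
E
```

```text
[ 0.58494039 -0.03847723  0.16355218] 3.95 0.6020109602255327 [-0.29681837  0.17990196  0.58414353]
```

View pics/w2.png

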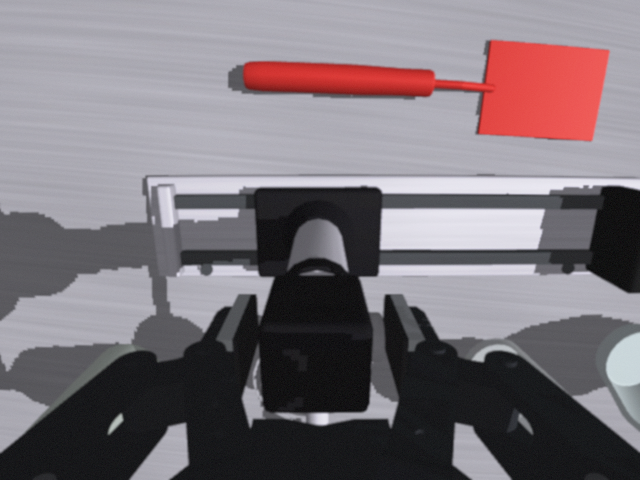

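View pics/s2z.png

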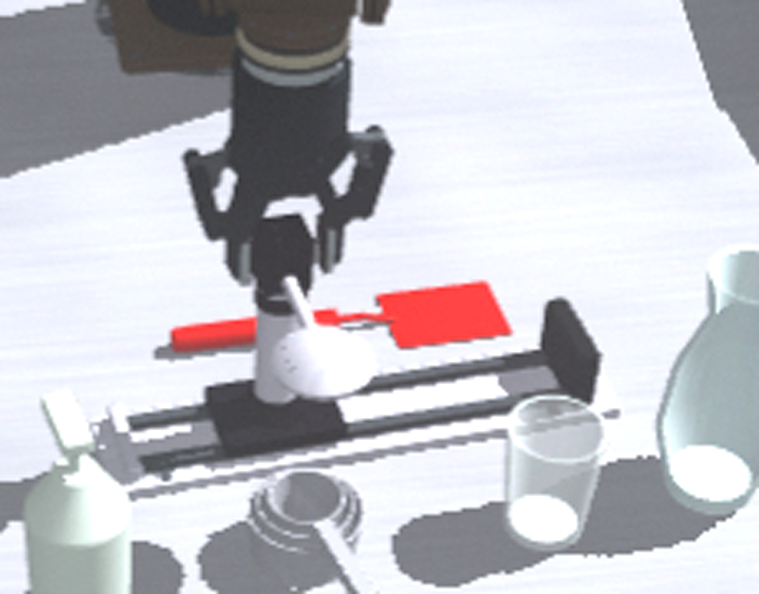

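The pads straddle the block with a gap on both sides: pads at about (245,320) and (395,320) in the wrist view, block at 262-370. I'll close gently in steps.

Emit:
send_rows([
  [0, 0, 0, 0],
  [0, 0, 0, 0],
], jaw=0.48)

```text
time: 4.3
eef_pos: [0.5849, -0.0383, 0.1634]
tcp_rot: [-0.05, 0.999, 0.0, -0.0]
contact_force: [-0.5, 0.6, 0.3]
opening: 0.522
```

Emit:
send_rows([
  [0, 0, 0, 0],
  [0, 0, 0, 0],
], jaw=0.52)

```text
time: 4.55
eef_pos: [0.5849, -0.0382, 0.1636]
tcp_rot: [-0.05, 0.999, 0.0, 0.0]
contact_force: [-0.9, 1.4, 2.0]
opening: 0.48
```

Emit:
send_rows([
  [0, 0, 0, 0],
  [0, 0, 0, 0],
], jaw=0.56)

```text
time: 4.8
eef_pos: [0.585, -0.039, 0.164]
tcp_rot: [-0.05, 0.999, -0.001, 0.0]
contact_force: [-2.4, -2.1, 4.5]
opening: 0.448
```

Emit:
send_rows([
  [0, 0, 0, 0],
  [0, 0, 0, 0],
  [0, 0, 0, 0],
], jaw=0.62, newtons=25)

```text
time: 5.18
eef_pos: [0.5851, -0.0391, 0.1642]
tcp_rot: [-0.05, 0.999, -0.001, 0.0]
contact_force: [-2.2, -2.4, 5.2]
opening: 0.419
```

Emit:
send_rows([
  [0, 0, 0, 0],
  [0, 0, 0, 0],
  [0, 0, 0, 0],
], jaw=1, newtons=25)

```text
time: 5.55
eef_pos: [0.5851, -0.0391, 0.1642]
tcp_rot: [-0.05, 0.999, -0.001, 0.0]
contact_force: [-2.5, -2.3, 5.6]
opening: 0.417
```

Emit:
send_rows([
  [-0.001, 0.01, 0, 0],
  [-0.003, 0.03, 0, 0],
  [-0.005, 0.05, 0, 0],
  [-0.007, 0.07, 0, 0],
  [-0.009, 0.09, 0, 0],
  [-0.011, 0.11, 0, 0],
  [-0.013, 0.13, 0, 0],
  [-0.015, 0.15, 0, 0],
  [-0.017, 0.17, 0, 0],
  [-0.019, 0.19, 0, 0],
  [-0.021, 0.21, 0, 0],
  [-0.023, 0.23, 0, 0],
  [-0.025, 0.25, 0, 0],
  [-0.027, 0.27, 0, 0],
  [-0.029, 0.29, 0, 0],
  [-0.031, 0.31, 0, 0],
  [-0.033, 0.33, 0, 0],
  [-0.034, 0.34, 0, 0],
  [-0.034, 0.34, 0, 0],
])

```text
time: 7.92
eef_pos: [0.5745, 0.0634, 0.1642]
tcp_rot: [-0.051, 0.999, -0.0, -0.0]
contact_force: [-4.3, -1.3, 6.5]
opening: 0.418
```

```bash
python3 - <<'E'
from h import *
s=monitor.get_state(); im=imaging.read_camera("wrist")[:,:,::-1].copy()
print(s["eef_pos"],s["time"],s["opening"],s["contact_force"]); cv2.imwrite("pics/w3.png",im)
a=imaging.read_camera("top")[170:310,190:380,::-1]; a=cv2.convertScaleAbs(a,alpha=1.5,beta=15);cv2.imwrite("pics/t3z.png",cv2.resize(a,None,fx=4,fy=4,interpolation=cv2.INTER_CUBIC))
E
```

```text
[0.57454176 0.06340287 0.16423846] 7.925 0.41840367274237883 [-4.29452121 -1.29786975  6.54047701]
```

View pics/w3.png

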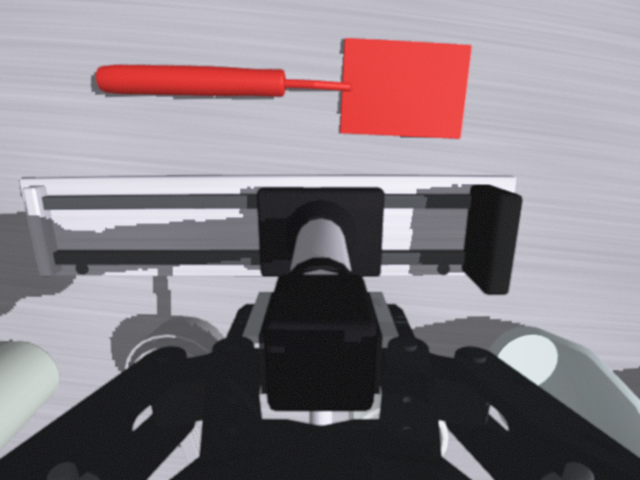

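View pics/t3z.png

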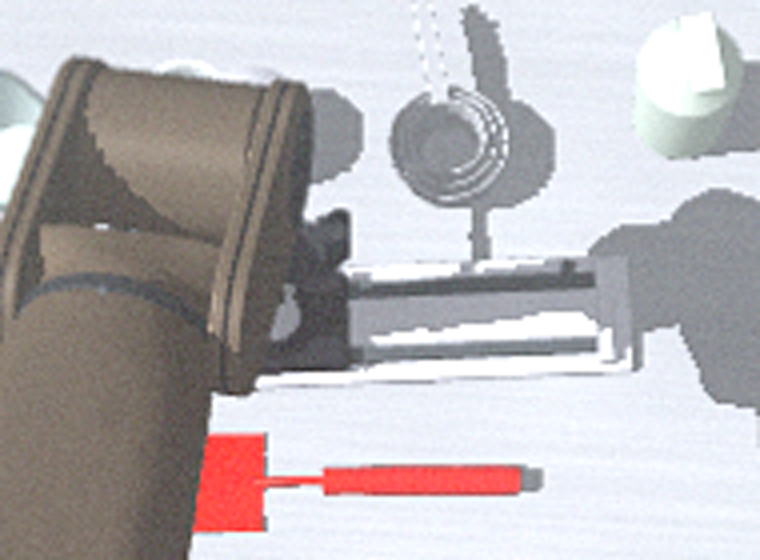

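Emit:
send_rows([
  [-0.001, 0.01, 0, 0],
  [-0.003, 0.03, 0, 0],
  [-0.006, 0.05, 0, 0],
  [-0.008, 0.07, 0, 0],
  [-0.01, 0.09, 0, 0],
  [-0.012, 0.11, 0, 0],
  [-0.015, 0.13, 0, 0],
  [-0.017, 0.15, 0, 0],
  [-0.018, 0.16, 0, 0],
  [-0.018, 0.16, 0, 0],
])

```text
time: 9.28
eef_pos: [0.5696, 0.1115, 0.1642]
tcp_rot: [-0.051, 0.999, -0.0, 0.0]
contact_force: [-2.8, -0.9, 5.8]
opening: 0.418
```

```bash
python3 - <<'E'
from h import *
s=monitor.get_state(); im=imaging.read_camera("wrist")[:,:,::-1].copy()
print(s["eef_pos"],s["time"],s["opening"],s["contact_force"]); cv2.imwrite("pics/w4.png",im)
E
```

```text
[0.5695543  0.11147989 0.16422821] 9.275 0.41763303302878546 [-2.81120586 -0.89439616  5.83842676]
```

View pics/w4.png

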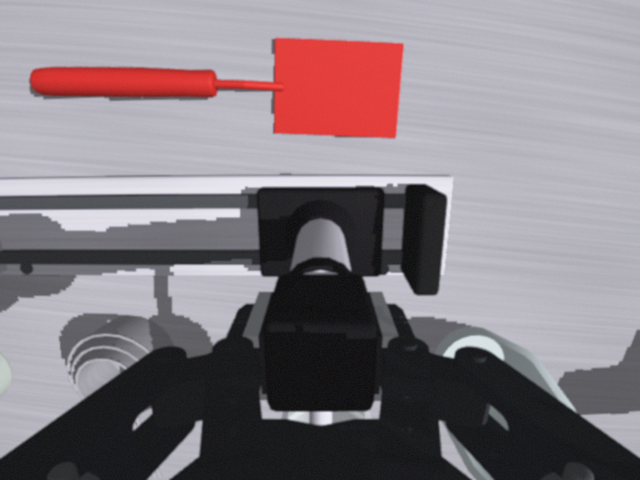

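The gap between the carriage (edge at 383) and the bumper (404) is about 15 mm.

Emit:
send_rows([
  [-0.001, 0.01, 0, 0],
  [-0.002, 0.02, 0, 0],
  [-0.003, 0.03, 0, 0],
  [-0.004, 0.04, 0, 0],
  [-0.005, 0.045, 0, 0],
])

```text
time: 9.95
eef_pos: [0.5686, 0.1208, 0.1642]
tcp_rot: [-0.051, 0.999, -0.004, 0.0]
contact_force: [-1.0, -19.6, 4.4]
opening: 0.414
```

Emit:
send_rows([
  [-0.001, 0.005, 0, 0],
  [-0.001, 0.01, 0, 0],
  [-0.001, 0.01, 0, 0],
])

```text
time: 10.32
eef_pos: [0.5686, 0.121, 0.1642]
tcp_rot: [-0.05, 0.999, -0.007, 0.0]
contact_force: [-1.4, -25.2, 5.3]
opening: 0.418
```

Emit:
send_rows([
  [0, 0.005, 0, 0],
  [0, 0.007, 0, 0],
  [0, 0.007, 0, 0],
])

```text
time: 10.7
eef_pos: [0.5686, 0.1211, 0.1641]
tcp_rot: [-0.05, 0.999, -0.009, -0.0]
contact_force: [-1.6, -31.6, 5.7]
opening: 0.421
```

Emit:
send_rows([
  [0, -0.008, 0, 0],
  [0, -0.016, 0, 0],
  [0, -0.021, 0, 0],
  [0, -0.021, 0, 0],
])

```text
time: 11.2
eef_pos: [0.5686, 0.1205, 0.1641]
tcp_rot: [-0.051, 0.999, -0.003, 0.001]
contact_force: [0.3, -10.8, 4.6]
opening: 0.414
```

```bash
python3 - <<'E'
from h import *
s=monitor.get_state(); im=imaging.read_camera("wrist")[:,:,::-1].copy()
print(s["eef_pos"],s["time"],s["opening"],s["contact_force"]); cv2.imwrite("pics/w5.png",im)
a=imaging.read_camera("scene")[150:330,270:500,::-1]; a=cv2.convertScaleAbs(a,alpha=1.5,beta=15);cv2.imwrite("pics/s5z.png",cv2.resize(a,None,fx=3.3,fy=3.3,interpolation=cv2.INTER_CUBIC))
E
```

```text
[0.56859641 0.12052512 0.16412313] 11.2 0.4139435857866849 [  0.2670282  -10.81455878   4.64345242]
```

View pics/w5.png

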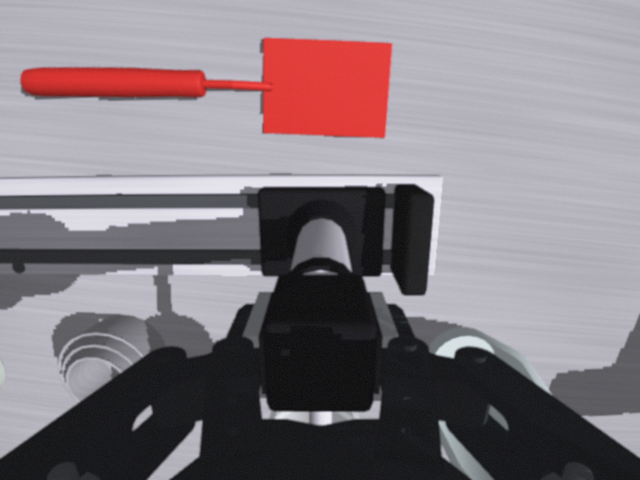

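View pics/s5z.png

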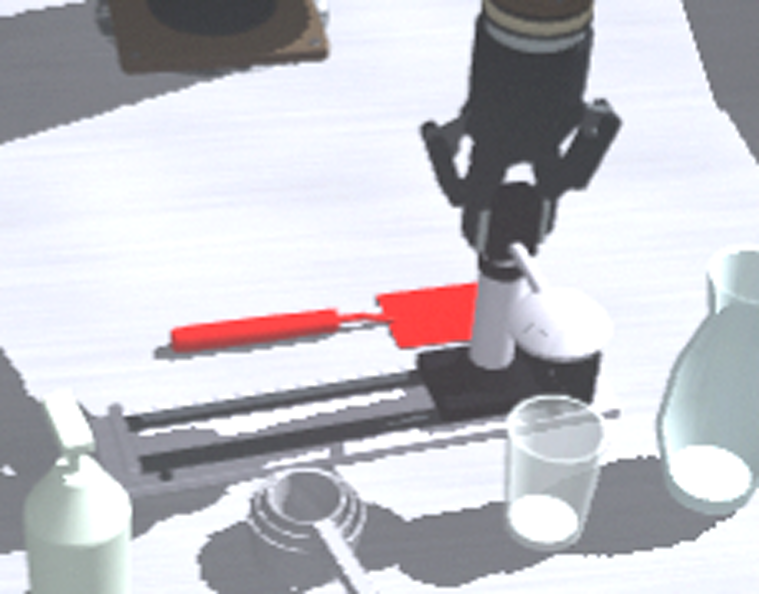

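```bash
python3 - <<'E'
from h import *
a=cv2.imread("pics/w5.png")[160:310,330:470]; a=cv2.convertScaleAbs(a,alpha=2.5,beta=30);cv2.imwrite("pics/w5z.png",cv2.resize(a,None,fx=4,fy=4,interpolation=cv2.INTER_CUBIC))
c=imaging.calibration("wrist"); p=json.load(open("fit.json"))
loc=lambda P:Rz(p[2]).T@(np.array(P)-[p[0],p[1],0])
for n,uv,z in[("carr R",(384,230),.03),("carr L",(260,230),.03),("bump@.0",(393,230),.0),("bump@.018",(393,230),.018),("bump@.06",(393,230),.06),("bump@.06r",(433,230),.06),("end",(442,180),.0),("end",(442,180),.018)]: print(n,loc(atz(c,uv,z)).round(4))
E
```

```text
carr R [-0.0036  0.1425  0.03  ]
carr L [-0.003   0.0541  0.03  ]
bump@.0 [0.0045 0.1547 0.    ]
bump@.018 [-0.0004  0.1512  0.018 ]
bump@.06 [-0.0117  0.1431  0.06  ]
bump@.06r [-0.0119  0.1684  0.06  ]
end [-0.0355  0.1902  0.    ]
end [-0.0379  0.1845  0.018 ]
```

View pics/w5z.png

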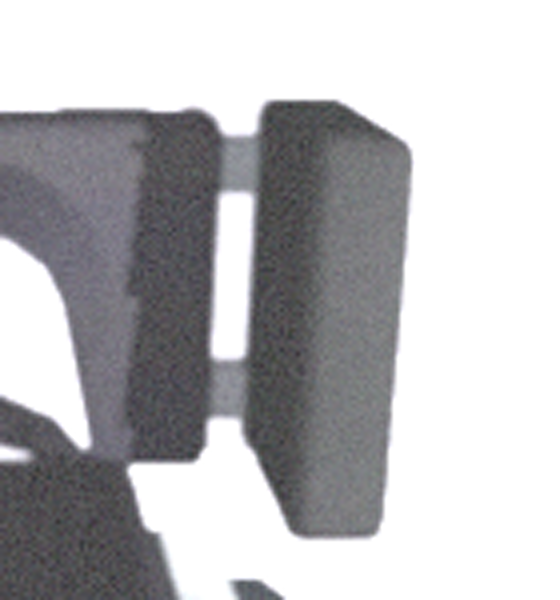

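```bash
python3 - <<'E'
from h import *
s=monitor.get_state(); print(s["wrist_torque"],s["contact_force"],s["qpos"],s["joint_efforts"])
full=imaging.read_camera("scene")[:,:,::-1].copy(); cv2.imwrite("pics/s6.png",full)
a=full[215:295,385:505]; a=cv2.convertScaleAbs(a,alpha=2.2,beta=30);cv2.imwrite("pics/s6z.png",cv2.resize(a,None,fx=6,fy=6,interpolation=cv2.INTER_CUBIC))
c=dict(np.load("w1.npz")); p=json.load(open("fit.json"))
loc=lambda P:Rz(p[2]).T@(np.array(P)-[p[0],p[1],0])
for n,uv,z in[("dotR",(506,230),.012),("dotL",(239,231),.012),("bump base front top",(523,200),.018),("bump front top",(533,200),.06),("cap inner",(217,200),.03),("cap outer",(207,200),.03),("carr R",(365,190),.03),("carr L",(278,190),.03)]: print(n,loc(atz(c,uv,z)).round(4))
a=cv2.imread("pics/w1.png")[150:250,180:380]; a=cv2.convertScaleAbs(a,alpha=1.5,beta=30);cv2.imwrite("pics/w1L.png",cv2.resize(a,None,fx=4,fy=4,interpolation=cv2.INTER_CUBIC))
a=cv2.imread("pics/w1.png")[150:250,440:600]; a=cv2.convertScaleAbs(a,alpha=1.5,beta=30);cv2.imwrite("pics/w1R.png",cv2.resize(a,None,fx=5,fy=5,interpolation=cv2.INTER_CUBIC))
E
```

```text
[-1.43264309  0.05877708 -0.01780971] [  0.89263978 -10.89741068   2.72596354] [ 0.03718199  0.16537468  1.88183059 -0.00775015  1.0924399  -1.63144139] [ 6.14345178e+00 -3.14804542e+01 -2.52195936e+01  1.98487848e+00
 -1.62497805e-01  1.56809692e-02]
dotR [0.0329 0.1381 0.012 ]
dotL [ 0.0351 -0.1516  0.012 ]
bump base front top [-0.0014  0.1488  0.018 ]
bump front top [-0.0091  0.1352  0.06  ]
cap inner [-0.002 -0.168  0.03 ]
cap outer [-0.002  -0.1781  0.03  ]
carr R [-0.0124 -0.0198  0.03  ]
carr L [-0.0121 -0.1063  0.03  ]
```

View pics/s6z.png

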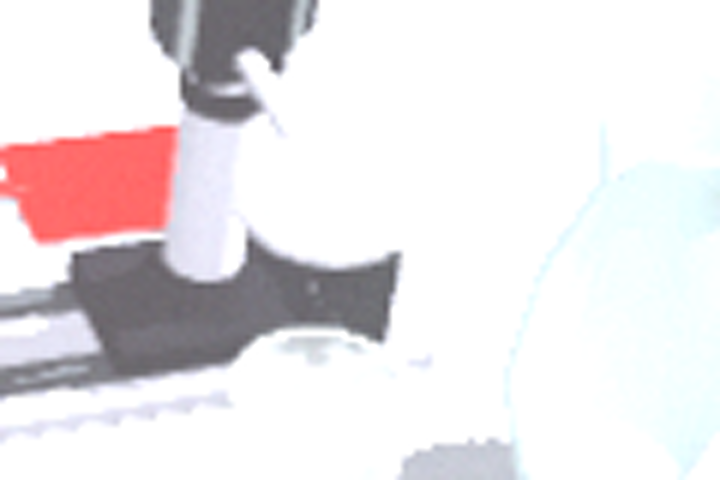

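View pics/w1L.png

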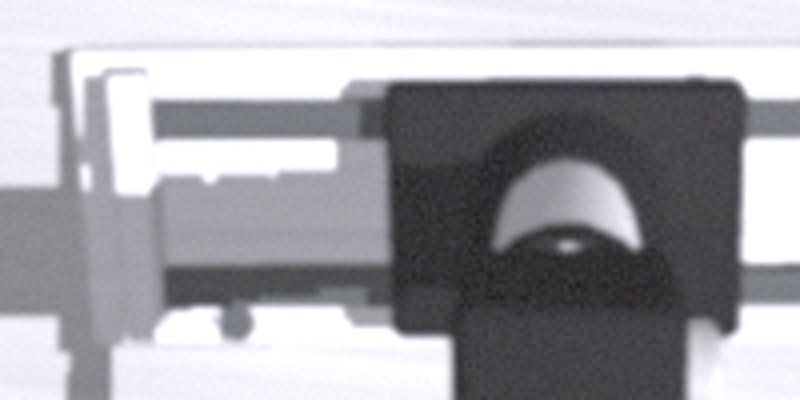

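View pics/w1R.png

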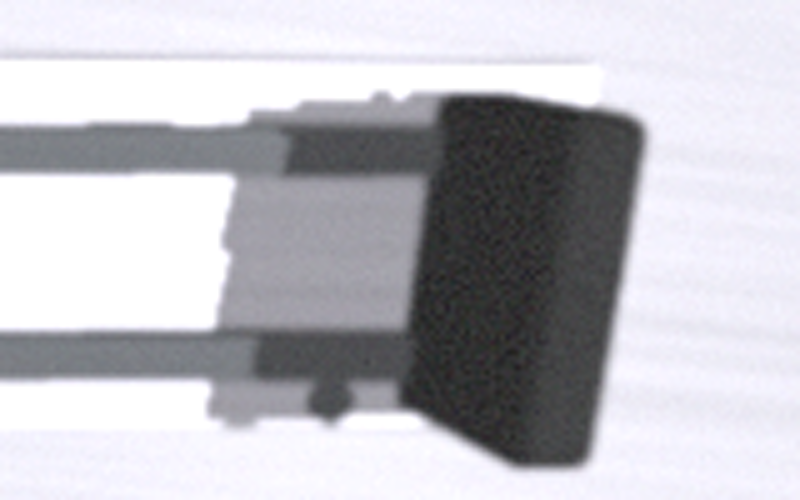

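```bash
python3 - <<'E'
import cv2,numpy as np
a=cv2.imread("pics/scene0.png");b=cv2.imread("pics/s6.png")
h=np.hstack([a[190:350,380:540],b[190:350,380:540]]); cv2.imwrite("pics/cmp6.png",cv2.resize(h,None,fx=2.5,fy=2.5,interpolation=cv2.INTER_CUBIC))
E
```

```text
(no output)
```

View pics/cmp6.png

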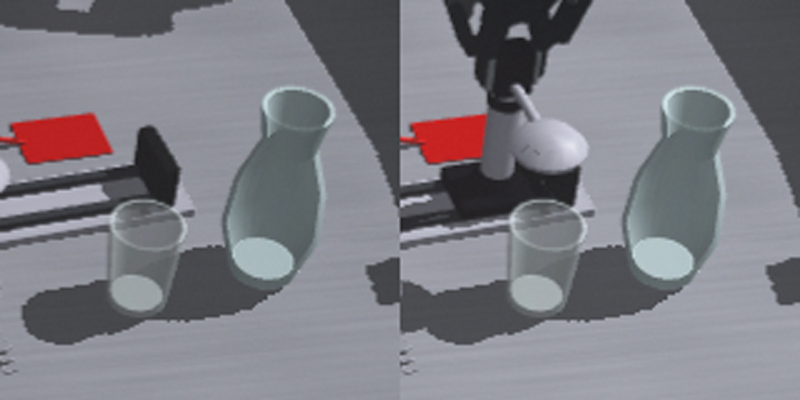

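Nothing else was touched: the vase and tumbler sit at identical pixels before and after. The carriage is at a hard stop, since the TCP moved only 0.6 mm between 10 N and 31 N of push. Now I'll raise the mast.

Emit:
send_rows([
  [0, 0, 0, 0],
  [0, 0, 0.01, 0],
  [0, 0, 0.025, 0],
  [0, 0, 0.04, 0],
  [0, 0, 0.055, 0],
  [0, 0, 0.07, 0],
  [0, 0, 0.085, 0],
  [0, 0, 0.1, 0],
], newtons=28)

```text
time: 12.35
eef_pos: [0.5685, 0.1205, 0.1918]
tcp_rot: [-0.051, 0.999, -0.003, 0.001]
contact_force: [4.3, -9.4, -5.1]
opening: 0.421
```

Emit:
send_rows([
  [0, 0, 0.015, 0],
  [0, 0, 0.03, 0],
  [0, 0, 0.045, 0],
  [0, 0, 0.06, 0],
  [0, 0, 0.075, 0],
  [0, 0, 0.09, 0],
  [0, 0, 0.105, 0],
  [0, 0, 0.12, 0],
  [0, 0, 0.135, 0],
  [0, 0, 0.15, 0],
  [0, 0, 0.165, 0],
  [0, 0, 0.18, 0],
  [0, 0, 0.19, 0],
  [0, 0, 0.19, 0],
])

```text
time: 14.1
eef_pos: [0.5685, 0.1206, 0.249]
tcp_rot: [-0.05, 0.999, -0.004, 0.001]
contact_force: [4.0, -10.1, -3.0]
opening: 0.418
```

Emit:
send_rows([
  [0, 0, 0.006, 0],
  [0, 0, 0.012, 0],
  [0, 0, 0.017, 0],
  [0, 0, 0.017, 0],
])

```text
time: 14.6
eef_pos: [0.5685, 0.1206, 0.2538]
tcp_rot: [-0.05, 0.999, -0.004, 0.001]
contact_force: [4.4, -8.4, -3.4]
opening: 0.42
```

Emit:
send_rows([
  [0, 0, 0.005, 0],
  [0, 0, 0.01, 0],
  [0, 0, 0.01, 0],
])

```text
time: 14.98
eef_pos: [0.5683, 0.1206, 0.2542]
tcp_rot: [-0.05, 0.999, -0.003, 0.0]
contact_force: [7.0, -8.7, -11.1]
opening: 0.421
```

Emit:
send_rows([
  [0, 0, 0.005, 0],
  [0, 0, 0.005, 0],
])

```text
time: 15.22
eef_pos: [0.5683, 0.1206, 0.2543]
tcp_rot: [-0.05, 0.999, -0.003, 0.0]
contact_force: [10.2, -8.9, -14.2]
opening: 0.418
```

```bash
python3 - <<'E'
from h import *
s=monitor.get_state(); c=imaging.calibration("wrist"); im=imaging.read_camera("wrist")[:,:,::-1].copy()
print(s["eef_pos"],s["time"],s["opening"],s["contact_force"]); cv2.imwrite("pics/w7.png",im)
full=imaging.read_camera("scene")[:,:,::-1].copy(); cv2.imwrite("pics/s7.png",full)
a=full[150:330,330:560]; a=cv2.convertScaleAbs(a,alpha=1.5,beta=15);cv2.imwrite("pics/s7z.png",cv2.resize(a,None,fx=3.3,fy=3.3,interpolation=cv2.INTER_CUBIC))
E
```

```text
[0.56825175 0.12059759 0.25426574] 15.225 0.4183468436585462 [ 10.205296    -8.90456639 -14.23205694]
```

View pics/w7.png

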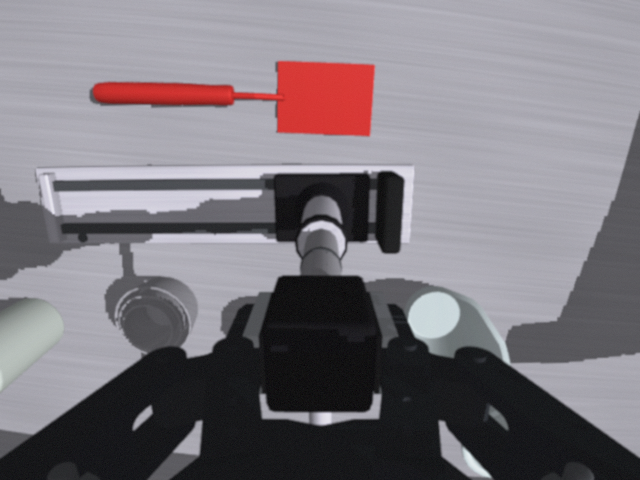

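View pics/s7z.png

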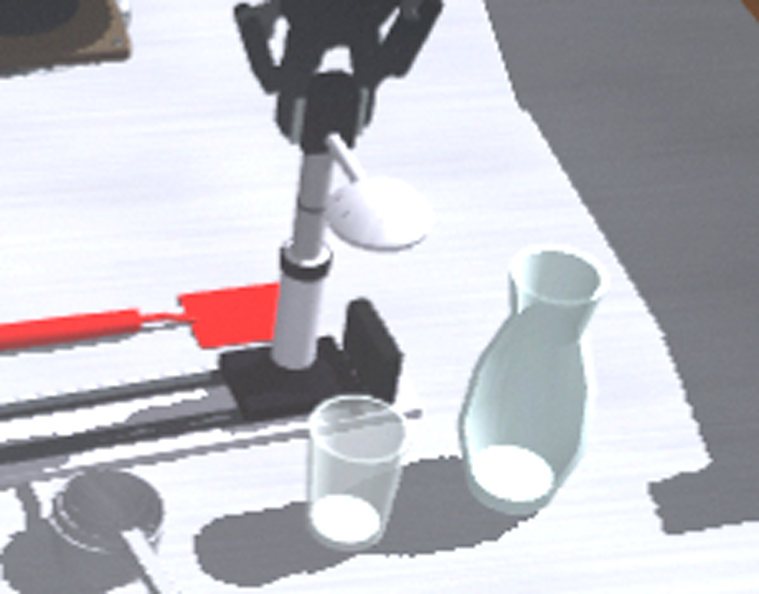

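Emit:
send_rows([
  [0, 0, -0.003, 0],
  [0, 0, -0.005, 0],
  [0, 0, -0.005, 0],
  [0, 0, -0.005, 0],
  [0, 0, -0.005, 0],
  [0, 0, -0.005, 0],
  [0, 0, -0.005, 0],
  [0, 0, -0.005, 0],
])

```text
time: 16.32
eef_pos: [0.5683, 0.1206, 0.2542]
tcp_rot: [-0.05, 0.999, -0.003, 0.0]
contact_force: [7.3, -8.8, -11.0]
opening: 0.419
```

Emit:
send_rows([
  [0, 0, 0, 0],
  [0, 0, 0, 0],
  [0, 0, 0, 0],
  [0, 0, 0, 0],
])

```text
time: 16.82
eef_pos: [0.5683, 0.1206, 0.2542]
tcp_rot: [-0.05, 0.999, -0.003, 0.0]
contact_force: [8.0, -8.9, -11.3]
opening: 0.42
```

```bash
python3 - <<'E'
from h import *
s=monitor.get_state(); print(s["time"],s["eef_pos"],s["opening"],s["contact_force"])
print(workorder.sign_off())
E
```

```text
16.825 [0.56829932 0.12062359 0.25422743] 0.41952768231787485 [  8.03904959  -8.88157387 -11.31078955]
the job is handed in; nothing more can be done
None
```

I slid the lamp to the end of its track with the mast down. I then raised the mast to its second stop and handed the job in at 16.8 s, still holding the grip with the button squeezed in. I don't have a verdict.

- **Slide:** The carriage moved at about 5 cm/s, slower near the end, for about 160 mm to a hard stop. Pushing with about 31 N moved the tool only about 0.6 mm more than 11 N did. I then eased the push to about 9 N towards the bumper.
- **Lift:** With a 28 N grip, the tool rose 90.1 mm before the upward force jumped from about 3 N to 11–14 N, which fits the 90 mm second stop with no slip. At hand-in the position was steady and the arm was pulling about 11 N upwards.
- **Button:** The jaws measured about 35.6 mm, which matches the 36 mm block with the button flush.
- **Other objects:** A before-and-after picture at the bumper showed the vase and tumbler at the same pixels. The later pictures showed nothing else disturbed, though I only compared those by eye.

**One check disagreed:** the wrist pictures show about 8 mm between the carriage and the bumper face, even though the carriage would go no further. The arm's position puts the carriage at about 0.198 m if the travel is centred on the track. I took the hard stop as "against the bumper". If the visible gap is real, the carriage is at about 0.19 m, close to the 0.192 m limit.

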